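# Walk the cutter rack home under the chip hood

### The job

Put the heavy red cutter rack away under the clear hood: lift it by its bar handle, set it down flat and square on the bench just in front of the hood, between the yellow lines, and let go. The hood is too low to carry it in, so then walk it in by pushing its two near corners in turn, several times over, each push swinging its corner a good 2 cm ahead of the other. Finish with the rack fully home, square against the stop bar and between the yellow lines, and leave the other things on the bench where they are.

Things in the scene. Friction and masses are not known exactly. Their poses are not given: they have to be found in the camera images.
- rack_center (a point): the heavy cutter rack, 0.6 to 1 kg: red block 140 (its x) x 130 (its y) x 50 mm high, plywood top with 4 steel countersinks, up to 27 mm tall, along each side (y = +-50). This point is the block's centre, 25 mm above its flat base (a plate 70 x 70 x 5 mm). x points to the far face, y left, z up; the near face (-x) with two black pads faces roughly to the robot. It starts on the left or the right, opposite to the tray
- rack_handle (a point): centre of the rack's dark steel bar handle, 80 mm above the rack's base: the bar is 70 mm long along the rack's x, 16 mm wide and 16 mm tall, 22 mm free beneath it, about 34 mm free on either side. Axes as the rack's
- rack_left (a point): where to push at the rack's left near corner: on the near face, middle of its left black pad (24 mm wide), 52 mm left of the rack's centre, 20 mm above the base. Axes as the rack's. A push at one corner mostly turns the rack: its lead on the other corner grows by about 0.7 to 0.8 of the push, the centre advances by about half
- rack_right (a point): where to push at the rack's right near corner: the same, 52 mm right of centre
- dock_home (a point): where rack_center must end, 25 mm above the bench; the rack's axes must agree with this one's: x points into the fixed dock, y left, z up. The rack's far face then touches the stop bar and its near face stands 60 mm out in front of the hood's screen. The inner edges of the two yellow lines on the bench lie at y = +-90 from here, from x = -200 to +70
- dock_stop (a point): middle of the near face of the dock's aluminium stop bar (160 wide, 30 mm high), at half height: 70 mm beyond dock_home. Axes as dock_home
- hood_edge (a point): middle of the lower front edge of the fixed clear hood (240 mm wide, posts at the ends), 12 mm nearer than dock_home, 103 mm above the bench (rack with handle: 88 mm). From here the roof runs 130 mm inwards and an upright clear screen with yellow edges rises 92 mm, so a gripper holding the handle cannot go in. Axes as dock_home
- tray: open red tray 150 x 120 x 50 mm with steel cutters in plywood, on the side opposite to the rack; lies on the bench, not needed: leave it where it is. Origin under its centre.
- case_clear: clear plastic case 90 x 32 x 24 mm; lies on the bench, not needed: leave it where it is. Origin under its centre.
- case_orange: orange box 70 x 30 x 22 mm; lies on the bench, not needed: leave it where it is. Origin under its centre.
- case_yellow: yellow box 60 x 40 x 25 mm; lies on the bench, not needed: leave it where it is. Origin under its centre.
- wrench: steel wrench 180 mm long; lies on the bench, not needed: leave it where it is. Origin under its centre.
- collet: steel cylinder, diameter 42, 40 mm high; lies on the bench, not needed: leave it where it is. Origin under its centre.
- oilcan: white bottle, diameter 60, 150 mm high, red cap; lies on the bench, not needed: leave it where it is. Origin under its centre.
Mind the look-alikes: they are no part of the job. Leave any green look-alike of the part that bears rack_center alone.

How it is judged (in metres and radians):
On the way, in this order (a step that is already met when the one before it is completed fails the run):
1. the rack stands flat in front of the hood, square within 4.5 degrees and within 40 mm of the dock's middle line, its centre 60 to 180 mm short of home, let go and at rest (x of rack_center in the frame of dock_home between -0.18 and -0.06 m and y of rack_center in the frame of dock_home between -0.04 and 0.04 m and height (world z) of rack_center below 0.03 m and angle between rack_center's own z axis and vertical below 0.06 rad and angle between the x axis of rack_center and the x axis of dock_home, either way round below 0.08 rad and contact force between rack and the fingers below 0.3 N and linear speed of rack below 0.01 m/s), for 0.2 s.
2. standing on the bench, one near corner pushed ahead: the rack is out of square by more than 5.7 degrees (that corner leads by 10 mm) (height (world z) of rack_center below 0.032 m and angle between the x axis of rack_center and the x axis of dock_home, either way round above 0.1 rad), for 0.1 s.
3. the other corner pushed level: the rack comes, or passes, within 3 degrees of square (height (world z) of rack_center below 0.032 m and angle between the x axis of rack_center and the x axis of dock_home, either way round below 0.052 rad).
4. a corner pushed ahead again: out of square by more than 5.7 degrees (all of step 2), for 0.1 s.
At the end, for the whole second after the job is handed in: the rack rests flat on the bench, its centre within 8 mm of home along the dock (against the stop bar), within 25 mm of the middle line and square within 3.4 degrees, at rest (x of rack_center in the frame of dock_home between -0.008 and 0.006 m and y of rack_center in the frame of dock_home between -0.025 and 0.025 m and angle between the x axis of rack_center and the x axis of dock_home, either way round below 0.06 rad and height (world z) of rack_center below 0.03 m and angle between rack_center's own z axis and vertical below 0.06 rad and linear speed of rack below 0.01 m/s); the robot touches nothing.
It fails at once if the rack is tipped by more than 20 degrees (angle between rack_center's own z axis and vertical above 0.35 rad).
It fails at once if another thing on the bench is moved by more than 30 mm (distance of any of tray, case_clear, case_orange, case_yellow, wrench, collet, oilcan from where it was at the start of the episode above 0.03 m).
It also fails if it takes over 58 s, if anything falls off the work surface, if the arm or the gripper's body presses on something with over 40 N, if the wrist force passes 120 N, or if a joint passes its speed limit or range.

### The arm

A 6-joint arm with a two-finger parallel gripper is mounted at the origin on the work surface. World frame = base frame: x ahead of the robot, y to its left, z up, the work surface at z = 0. Lengths are in mm, angles in rad, forces in N, time in s.
With the tool pointing down it reaches from about 300 to 950 mm from the base axis. Payload 3.1 kg.
Tool frame: the origin (TCP) lies at the very end of the fingers, on their centre line; the grasp point (between the pads) lies 19 mm behind it; y points along the fingers, x is the direction in which the jaws open and shut, and the axes are right-handed (so a half turn about y gives the same grasp; the last joint's range is limited). The gripper opens to 85 mm and grips with 20 to 120 N. Pads are 22 mm wide; open, the fingers measure 114 mm over their backs; the gripper's body (76 mm by 85 mm) begins 54 mm behind the grasp point. The pads swing forward as they close: fully open they stand 13 mm farther back than shut.
Start: joints at [-1.402, 0.308, 1.634, -0, 1.2, -0.07], TCP at [147.808, -607.277, 231.272] pointing down, gripper open.
Joint ranges: [-3.06, 3.06], [-0.79, 1.96], [0.05, 2.63], [-1.19, 4.34], [0.05, 2.64], [-2.94, 2.94]. Speed limits (rad/s): [2.79, 2.79, 3.14, 3.14, 3.14, 3.14].

### API

Orientations are given as a unit quaternion [w, x, y, z].
In Python, from bench import arm gives the robot as it stands.
- The arm moves only by the tool carry_out, never from a script. Its argument "plan" is a list that holds one entry, the list of rows, each a list of 7 numbers: the shift along the tool's x, y, z as a fraction of full scale, then the turn, a rotation vector about the tool's x, y, z as a fraction of full scale, then the opening, from -1 (shut) to 1 (fully open), so that 0 is half open. A call has 1 to 12 rows; each row shifts and turns the commanded pose from where the row before left it, along the tool's axes as they then stand; what a row does not reach is not made up. Full scale, the value 1, is 0.04 m for a shift and 0.08 rad for a turn. A row lasts 1/12 s, in which the tool goes at most 41.7 mm and 7.16 degrees, less where a joint would pass 70% of its speed; a pose out of reach is approached as far as the arm can. A call with a number of a shift or a turn outside -1 to 1 is refused whole. A call with a gripper value outside its range is refused whole. The fingers move at their own pace and stop on an object; "force" is the grip in N (left out, the last holds). Time passes only in rows, so rows that do not move let the fingers close. It gives the time, the measured TCP pose, the force and the opening at its end, in the units of the state.
- arm.get_state(): the state, without advancing time (a new reading comes with each control period).
- arm.snapshot(name): name is "scene" or "top" or "wrist"; returns (picture, depth): 420x560x3 uint8, blue, green, red; 420x560 float32, mm along the optical axis (not along the pixel's ray), 0 where there is no reading.
- arm.get_calibration(name): a dict with "vfov" (degrees; the focal length in pixels is half the picture's height over the tangent of half this angle, whatever the lens; pixels are square), "cx", "cy" (the principal point, pixels), "R" (3x3) and "t" (3): a world point X has camera coordinates R X + t; the wrist camera has in their place "T_tool_cam" (4x4, takes a point from camera to tool coordinates, whose origin is the TCP and whose axes are the tool frame's). Camera axes: x right, y down, z forward; pixel columns grow to the right and rows downward; lengths in mm; the calibration is good to about 2 mm. A picture is of the moment at which its call begins: read the wrist's pose just before it. get_calibration takes no time and is no camera call.
- arm.sign_off(): hands the job in, once; it reports no verdict.
Trained networks look in the newest picture that a camera, given by its name, has taken for a name from the list of things; names that differ only in an ending like _2 or _b are one class to them, and where a whole thing is asked for, a point or a joint stands for the part that bears it (a point fixed in the world has none). Each returns a list of dicts, best first, with "conf" (0 to 1); they miss things now and then, are a little off and sometimes report something else, mostly with a low value. They report only what shows in the picture. A call takes as long as a camera call. They do not tell look-alikes from the thing itself.
- arm.cut_out(target, camera): "pixels" (420x560 bool, what is visible of it) and "at" ([row, column] in pixels, amid what is visible of it).
The state is a dict: "clock": time; "qpos": joint angles; "joint_vel": joint speeds; "joint_torque": joint torques, N m; "position": TCP position; "eef_rot": TCP orientation; "force": force on the tool from outside, world axes, zero at the start; "moment": the same for the moment, N m; "gripper_width": opening from 0.0 (shut) to 1.0 (fully open).
Only numpy, scipy, OpenCV 4.12 (cv2) and the standard library are available. Lean on these libraries where they do the work, as an engineer would, in place of code of your own. Each camera call takes 0.05 s, during which the arm holds its last target. There are 200 camera calls.

## Working session

There is one attempt and no reset: what is moved stays moved. The work goes in short steps, Python scripts to look and compute and a tool call to move; the robot and the scene stay as the last step left them, time stands still between calls to the robot, and variables do not carry over. Pictures are saved under pics/ and viewed, about 8 in all and at most 12, crops included, and the job is handed in when it is done.

Besides the shell and the picture viewer there is one more tool, called after "Emit:" by a JSON object that holds its "op" and its "data", one argument or row to a line. carry_out: Moves the arm, as the interface text tells. Shift numbers are shares of 0.04 m and turn numbers shares of 0.08 rad, none past 1 either way. Its arguments: {"type":"object","properties":{"plan":{"type":"array"},"force":{"type":"number"}},"required":["plan"]}

```bash
mkdir -p pics; cat > h.py <<'E'
import numpy as np, cv2
from scipy.spatial.transform import Rotation as Rn
from bench import arm
def K(name):
    c=arm.get_calibration(name); f=210/np.tan(np.radians(c["vfov"])/2); return c,f
def cloud(name,depth,st=None):
    c,f=K(name); v,u=np.mgrid[0:420,0:560]
    P=np.stack([(u-c["cx"])/f*depth,(v-c["cy"])/f*depth,depth],-1)
    if name=="wrist":
        T=np.array(c["T_tool_cam"]); P=P@T[:3,:3].T+T[:3,3]
        q=st["eef_rot"]; R=Rn.from_quat([q[1],q[2],q[3],q[0]]).as_matrix()
        return P@R.T+np.array(st["position"])
    return (P-np.array(c["t"]).ravel())@np.array(c["R"])
def rot(st):
    q=st["eef_rot"]; return Rn.from_quat([q[1],q[2],q[3],q[0]]).as_matrix()
E
cat > a.py <<'E'
from h import *
st=arm.get_state(); print(st); print(rot(st).round(3))
for n in("scene","top"):
    p,d=arm.snapshot(n); cv2.imwrite(f"pics/{n}0.png",p); W=cloud(n,d); np.savez(f"{n}0.npz",p=p,d=d,W=W)
    for t in("rack_center","rack_handle","rack_left","rack_right","dock_stop","hood_edge","dock_home","tray"):
        try:
            for r in arm.cut_out(t,n)[:2]:
                m=r["pixels"]&(d>0); print(n,t,round(r["conf"],2),r["at"],m.sum(),np.median(W[m],0).round(), np.percentile(W[m],[5,95],axis=0).round().tolist())
        except Exception as e: print(n,t,e)
E
python3 a.py
```

```text
{'clock': 0.0, 'qpos': array([-1.40171946e+00,  3.09009319e-01,  1.63519223e+00,  1.45127555e-06,
        1.19972278e+00, -6.97177521e-02]), 'joint_vel': array([-0.00080346, -0.00057178, -0.00101793,  0.0003283 , -0.00011294,
        0.00062414]), 'joint_torque': array([-2.06331976e-06, -4.15251553e+01, -2.76665425e+01, -1.26423070e-04,
        1.01612424e-02, -7.02592374e-06]), 'position': array([ 147.65509752, -606.45212411,  230.04170568]), 'eef_rot': array([ 0.55655033, -0.55544312,  0.43749406, -0.43627241]), 'force': array([-0.50938973, -0.20172798, -0.01213438]), 'moment': array([-0.02624124, -0.01370628,  0.03191574]), 'gripper_width': 1.0001113632620817}
[[ 0.237 -0.     0.972]
 [-0.972  0.002  0.237]
 [-0.002 -1.     0.   ]]
scene rack_center 0.92 [246.2, 409.5] 2495 [494. 316.  49.] [[414.0, 258.0, 13.0], [544.0, 375.0, 84.0]]
scene rack_center 0.92 [184.3, 416.0] 1967 [265. 340.  48.] [[189.0, 274.0, 14.0], [322.0, 412.0, 83.0]]
scene rack_handle 0.82 [246.7, 408.2] 2402 [495. 315.  49.] [[416.0, 257.0, 16.0], [544.0, 372.0, 84.0]]
scene rack_handle 0.76 [186.0, 415.4] 19
[... 1617 characters left out ...]
t 0.62 [214.6, 169.1] 2609 [465. 312.  49.] [[403.0, 255.0, 37.0], [528.0, 373.0, 85.0]]
top dock_stop 0.68 [145.6, 292.7] 4922 [645.  -9. 108.] [[583.0, -117.0, 104.0], [707.0, 100.0, 193.0]]
top hood_edge 0.8 [144.6, 291.8] 4779 [645.  -8. 108.] [[583.0, -116.0, 104.0], [706.0, 101.0, 193.0]]
top hood_edge 0.68 [130.5, 397.1] 245 [ 713. -296.   38.] [[697.0, -316.0, 6.0], [733.0, -279.0, 42.0]]
top dock_home 0.89 [148.3, 289.2] 4904 [645.  -8. 108.] [[583.0, -116.0, 104.0], [707.0, 100.0, 193.0]]
top tray 0.63 [217.8, 408.7] 2584 [ 486. -324.   17.] [[419.0, -382.0, 12.0], [555.0, -268.0, 44.0]]
top tray 0.47 [213.8, 166.4] 2708 [464. 312.  49.] [[403.0, 255.0, 22.0], [529.0, 375.0, 84.0]]
```

View pics/scene0.png

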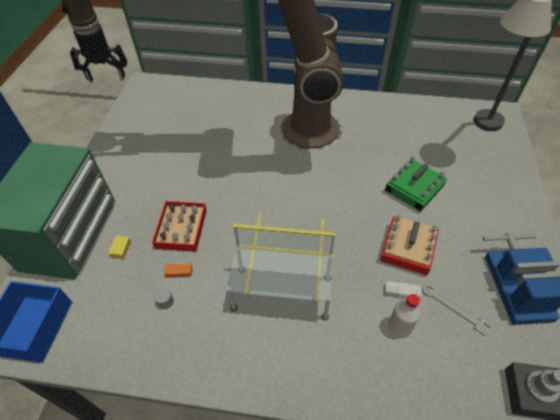

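View pics/top0.png

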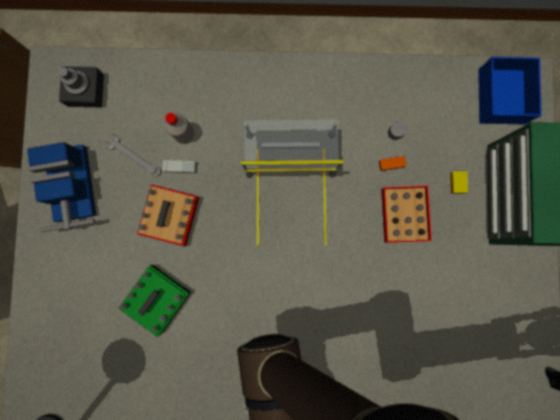

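```bash
cat > b.py <<'E'
from h import *
def line(W,m,nm):
    P=W[m][:,:2]
    if len(P)<8: print(nm,"few",len(P)); return
    c,sz,a=cv2.minAreaRect(P.astype(np.float32)); u,s,v=np.linalg.svd(P-P.mean(0),full_matrices=False)
    print(nm,len(P),"mean",P.mean(0).round(1),"rect",np.round(c,1),np.round(sz,1),"axis deg",np.degrees(np.arctan2(v[0,1],v[0,0])).round(1),"z",np.median(W[m][:,2]).round(1))
for n in("scene","top"):
    D=np.load(n+"0.npz"); W,p,d=D["W"],D["p"].astype(int),D["d"]
    x,y,z=W[...,0],W[...,1],W[...,2]; ok=d>0
    near=ok&(abs(x-475)<95)&(abs(y-314)<85)
    line(W,near&(z>76)&(z<95),n+" handle")
    line(W,near&(z>43)&(z<58),n+" top")
    hs=cv2.cvtColor(D["p"],cv2.COLOR_BGR2HSV); yel=(hs[...,0]>20)&(hs[...,0]<35)&(hs[...,1]>110)&ok
    line(W,yel&(z>180)&(abs(y)<150)&(x>500),n+" screen top")
    line(W,yel&(z>95)&(z<115)&(abs(y)<150)&(x>500),n+" screen low")
    for s in(1,-1): line(W,yel&(z<12)&(abs(y+8-s*90)<25)&(x>350)&(x<580),n+f" line{s}")
    line(W,ok&(z>20)&(z<40)&(abs(y+8)<95)&(x>600)&(x<720),n+" stop")
    fl=ok&(x>350)&(x<450)&(abs(y)<60); print(n,"bench z",np.median(z[fl]).round(1))
E
python3 b.py
```

```text
scene handle 154 mean [473.8 320.4] rect [477.3 319.1] [101.7  80.5] axis deg -17.6 z 86.5
scene top 1449 mean [477.8 319.3] rect [471.7 320.2] [128.2 135.9] axis deg -9.8 z 49.1
scene screen top 325 mean [588.8  -8.1] rect [588.8  -9.5] [ 11.9 236.4] axis deg 91.8 z 194.1
scene screen low few 2
scene line1 18 mean [423.1  77.8] rect [420.7  76.9] [46.6  5.7] axis deg 0.3 z 0.7
scene line-1 17 mean [ 424.6 -107.5] rect [ 423.6 -107.4] [ 4.  43.1] axis deg 0.3 z 0.6
scene stop 106 mean [677.8  -7.6] rect [677.7  -6.4] [  3.9 156.9] axis deg 91.9 z 24.2
scene bench z -0.7
top handle 197 mean [466.9 318.8] rect [468.8 322.3] [110.7  69.4] axis deg 167.0 z 86.2
top top 1795 mean [466.3 318.2] rect [467.3 318.5] [128.3 136.8] axis deg 167.4 z 48.9
top screen top 379 mean [586.4 -14.7] rect [586.5  -9.9] [  9.4 239.8] axis deg -88.1 z 193.8
top screen low 224 mean [593.1  -9.5] rect [608.2  -9.7] [ 53.1 230.9] axis deg -90.0 z 108.0
top line1 251 mean [480.6  80.2] rect [484.9  80. ] [186.5   8.9] axis deg -177.8 z -0.2
top line-1 205 mean [ 488.6 -105.8] rect [ 489.4 -105.6] [180.9   8.8] axis deg -177.8 z 0.2
top stop few 0
top bench z -1.0
```

```bash
cat >> h.py <<'E'
def go(frm,to,yawx,lab=""):
    "shift in tool axes (units of full scale) for tool straight down, tool-x at yawx deg"
    a=np.radians(yawx); X=np.array([np.cos(a),np.sin(a),0]); Y=np.array([0,0,-1.]); Z=np.cross(X,Y)
    d=np.subtract(to,frm); v=np.array([X@d,Y@d,Z@d])/40; print(lab,v.round(2),"min rows",np.ceil(np.linalg.norm(v)*1.02))
def yaw(st): R=rot(st); return np.degrees(np.arctan2(R[1,0],R[0,0]))
E
python3 - <<'E'
from h import *
c=arm.get_calibration("wrist"); print(np.round(c["T_tool_cam"],2),c["vfov"])
D=np.load("top0.npz")
from b import line
E
python3 - <<'E'
from h import *
y=-103; a=(148,-606,230);b=(440,-200,270);e=(430,320,270)
go(a,b,y);go(b,e,y)
E
```

```text
[[   1.      0.      0.      0.95]
 [  -0.     -0.3     0.95 -143.32]
 [   0.     -0.95   -0.3    74.86]
 [   0.      0.      0.      1.  ]] 68.31742874584485
scene handle 154 mean [473.8 320.4] rect [477.3 319.1] [101.7  80.5] axis deg -17.6 z 86.5
scene top 1449 mean [477.8 319.3] rect [471.7 320.2] [128.2 135.9] axis deg -9.8 z 49.1
scene screen top 325 mean [588.8  -8.1] rect [588.8  -9.5] [ 11.9 236.4] axis deg 91.8 z 194.1
scene screen low few 2
scene line1 18 mean [423.1  77.8] rect [420.7  76.9] [46.6  5.7] axis deg 0.3 z 0.7
scene line-1 17 mean [ 424.6 -107.5] rect [ 423.6 -107.4] [ 4.  43.1] axis deg 0.3 z 0.6
scene stop 106 mean [677.8  -7.6] rect [677.7  -6.4] [  3.9 156.9] axis deg 91.9 z 24.2
scene bench z -0.7
top handle 197 mean [466.9 318.8] rect [468.8 322.3] [110.7  69.4] axis deg 167.0 z 86.2
top top 1795 mean [466.3 318.2] rect [467.3 318.5] [128.3 136.8] axis deg 167.4 z 48.9
top screen top 379 mean [586.4 -14.7] rect [586.5  -9.9] [  9.4 239.8] axis deg -88.1 z 193.8
top screen low 224 mean [593.1  -9.5] rect [608.2  -9.7] [ 53.1 230.9] axis deg -90.0 z 108.0
top line1 251 mean [480.6  80.2] rect [484.9  80. ] [186.5   8.9] axis deg -177.8 z -0.2
top line-1 205 mean [ 488.6 -105.8] rect [ 489.4 -105.6] [180.9   8.8] axis deg -177.8 z 0.2
top stop few 0
top bench z -1.0
 [-11.53  -1.     4.83] min rows 13.0
 [-12.61   0.    -3.17] min rows 14.0
```

Emit:
{"op": "carry_out", "data": {
  "plan": [
    [[0,-0.1,0.5,0,-0.4,0,1],[-0.08,-0.1,0.96,0,-0.8,0,1],[-0.08,-0.1,0.96,0,-0.8,0,1],[-0.08,-0.1,0.96,0,-0.8,0,1],[-0.08,-0.1,0.96,0,-0.8,0,1],[-0.08,-0.1,0.96,0,-0.8,0,1],[-0.08,-0.1,0.96,0,-0.8,0,0.5],[-0.08,-0.1,0.96,0,-0.8,0,0],[-0.08,-0.1,0.96,0,-0.8,0,0],[-0.08,-0.1,0.96,0,-0.8,0,0],[-0.08,0,0.96,0,-0.8,0,0],[-0.08,0,0.96,0,-0.8,0,0]]
  ]
}}

```text
clock: 1.9
position: [493.2, -342.2, 271.9]
eef_rot: [-0.676, 0.676, -0.206, 0.207]
force: [1.1, 0.4, 0.1]
gripper_width: 0.497
```

Emit:
{"op": "carry_out", "data": {
  "plan": [
    [[-0.08,0,0.96,0,-0.8,0,0],[-0.08,0,0.96,0,-0.8,0,0],[-0.08,0,0.96,0,-0.8,0,0],[-0.08,0,0.96,0,-0.8,0,0],[-0.08,0,0.96,0,-0.8,0,0],[-0.08,0,0.96,0,-0.8,0,0],[-0.08,0,0.96,0,-0.8,0,0],[-0.08,0,0.96,0,-0.8,0,0],[-0.08,0,0.96,0,-0.8,0,0],[-0.08,0,0.96,0,-0.8,0,0],[-0.08,0,0.96,0,-0.8,0,0],[0,0,0.5,0,-0.8,0,0]]
  ]
}}

```text
clock: 2.9
position: [568.3, 88.1, 271.4]
eef_rot: [0.705, -0.704, -0.063, 0.063]
force: [1.1, -1.0, -0.4]
gripper_width: 0.502
```

```bash
python3 - <<'E'
from h import *
s=arm.get_state(); print(s["clock"],s["position"],yaw(s),s["qpos"].round(2),s["gripper_width"])
go(s["position"],(480,310,250),77); print("turn",-np.radians(77-yaw(s))/.08)
E
```

```text
2.9 [568.28300217  88.09518381 271.39694689] 10.185076859303159 [ 0.08  0.18  1.71  0.    1.25 -0.1 ] 0.5015683888189081
 [4.91 0.53 3.4 ] min rows 7.0
turn -14.576754978401379
```

Emit:
{"op": "carry_out", "data": {
  "plan": [
    [[0,0,0,0,-1,0,0],[0,0,0,0,-1,0,0],[0,0,0,0,-1,0,0],[0,0,0,0,-1,0,0],[0,0,0,0,-1,0,0],[0,0,0,0,-1,0,0],[0,0,0,0,-1,0,0],[0,0,0,0,-1,0,0],[0,0,0,0,-1,0,0],[0,0,0,0,-1,0,0],[0,0,0,0,-1,0,0],[0,0,0,0,-1,0,0]]
  ]
}}

```text
clock: 3.9
position: [569.1, 84.0, 271.3]
eef_rot: [-0.596, 0.596, 0.38, -0.38]
force: [0.4, -0.4, -0.6]
gripper_width: 0.502
```

Emit:
{"op": "carry_out", "data": {
  "plan": [
    [[0,0,0,0,-1,0,0],[0,0,0,0,-1,0,0],[0,0,0,0,-0.58,0,0],[0.7,0.07,0.49,0,0,0,0],[0.7,0.07,0.49,0,0,0,0],[0.7,0.08,0.49,0,0,0,0],[0.7,0.08,0.49,0,0,0,0],[0.7,0.08,0.48,0,0,0,0],[0.7,0.08,0.48,0,0,0,0],[0.7,0.08,0.48,0,0,0,0],[0,0,0,0,0,0,0],[0,0,0,0,0,0,0]]
  ]
}}

```text
clock: 4.9
position: [481.0, 307.4, 249.5]
eef_rot: [-0.554, 0.554, 0.439, -0.44]
force: [-0.3, -0.3, 0.5]
gripper_width: 0.495
```

```bash
cat > c.py <<'E'
from h import *
import sys
s=arm.get_state(); p,d=arm.snapshot("wrist"); W=cloud("wrist",d,s); cv2.imwrite("pics/w1.png",p)
print(s["clock"],s["position"].round(1),yaw(s).round(2))
x,y,z=W[...,0],W[...,1],W[...,2]; near=(d>0)&(abs(x-473)<100)&(abs(y-317)<90)
def rect(m,n):
    m=cv2.morphologyEx(m.astype(np.uint8),cv2.MORPH_OPEN,np.ones((3,3)))>0
    k,l,stt,c=cv2.connectedComponentsWithStats(m.astype(np.uint8)); i=1+np.argmax(stt[1:,4]); m=l==i
    c,sz,a=cv2.minAreaRect(W[m][:,:2].astype(np.float32)); print(n,m.sum(),np.round(c,1),np.round(sz,1),round(a,1),"z",np.percentile(W[m][:,2],[5,50,95]).round(1))
rect(near&(z>80)&(z<100),"handle"); rect(near&(z>40)&(z<58),"top"); rect(near&(z>12)&(z<100),"all")
E
python3 c.py
```

```text
4.9 [481.  307.4 249.5] 76.89
handle 1080 [466.7 320.6] [15.9 68.9] 78.0 z [86.5 88.6 89.9]
top 11260 [467.1 320.4] [129.8 139.9] 77.2 z [42.3 50.7 52. ]
all 13831 [467.1 320.3] [130.1 140.5] 77.1 z [42.3 50.9 88.3]
```

View pics/w1.png

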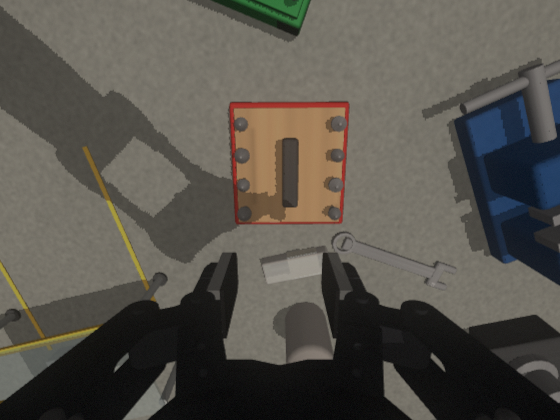

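Emit:
{"op": "carry_out", "data": {
  "plan": [
    [[0.12,0.5,0.2,0,0,0,0],[0.12,0.6,0.21,0,0,0,0],[0,0.8,0,0,0,0,0],[0,0.8,0,0,0,0,0],[0,0.6,0,0,0,0,0],[0,0.4,0,0,0,0,0],[0,0.3,0,0,0,0,0],[0,0.3,0,0,0,0,0],[0,0.2,0,0,0,0,0],[0,0.16,0,0,0,0,0],[0,0,0,0,0,0,0],[0,0,0,0,0,0,0]]
  ]
}}

```text
clock: 5.95
position: [468.6, 319.3, 63.6]
eef_rot: [-0.555, 0.555, 0.439, -0.438]
force: [0.7, 0.4, 0.8]
gripper_width: 0.5
```

Emit:
{"op": "carry_out", "data": {
  "plan": [
    [[0,0,0,0,0,0,-0.3],[0,0,0,0,0,0,-0.6],[0,0,0,0,0,0,-1],[0,0,0,0,0,0,-1],[0,0,0,0,0,0,-1],[0,0,0,0,0,0,-1],[0,0,0,0,0,0,-1]]
  ],
  "force": 110
}}

```text
clock: 6.53
position: [469.3, 320.2, 64.5]
eef_rot: [0.555, -0.555, -0.44, 0.438]
force: [0.2, 3.3, 5.6]
gripper_width: 0.163
```

Emit:
{"op": "carry_out", "data": {
  "plan": [
    [[0,-0.2,0,0,0,0,-1],[0,-0.4,0,0,0,0,-1],[0,-0.4,0,0,0,0,-1],[0,-0.2,0,0,0,0,-1],[0,0,0,0,0,0,-1],[0,0,0,0,0,0,-1]]
  ]
}}

```text
clock: 7.03
position: [467.4, 318.5, 110.5]
eef_rot: [-0.555, 0.555, 0.438, -0.439]
force: [0.4, -0.1, -6.0]
gripper_width: 0.162
```

```bash
python3 - <<'E'
from h import *
s=arm.get_state(); print(s["clock"],s["position"],yaw(s),s["force"],s["moment"],s["gripper_width"])
print(rot(s).round(3)); go(s["position"],(495,-13,s["position"][2]),92)
p,d=arm.snapshot("scene"); W=cloud("scene",d); cv2.imwrite("pics/s2.png",cv2.resize(p[180:320,330:490],None,fx=4,fy=4))
E
```

```text
7.0333 [467.38570713 318.45604153 110.47561679] 76.68781204643743 [ 0.43995663 -0.1435977  -5.95789198] [-0.03129834  0.03748069 -0.02468442] 0.16244790983712437
[[ 0.23  -0.001 -0.973]
 [ 0.973 -0.001  0.23 ]
 [-0.001 -1.     0.001]]
 [-8.31  0.   -0.4 ] min rows 9.0
```

View pics/s2.png

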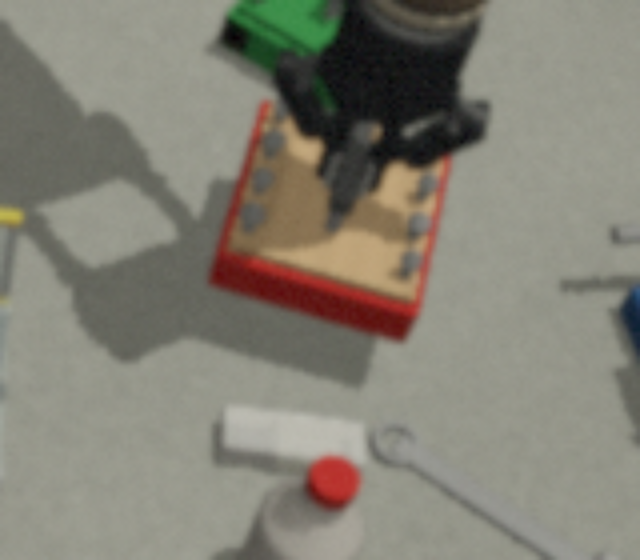

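Emit:
{"op": "carry_out", "data": {
  "plan": [
    [[0,0,0,0,-0.4,0,-1],[0,0,0,0,-0.8,0,-1],[0,0,0,0,-0.8,0,-1],[0,0,0,0,-0.8,0,-1],[0,0,0,0,-0.5,0,-1],[-0.3,0,-0.05,0,0,0,-1],[-0.5,0,-0.05,0,0,0,-1],[-0.7,0,-0.05,0,0,0,-1],[-0.8,0,-0.05,0,0,0,-1],[-0.8,0,-0.05,0,0,0,-1],[-0.8,0,-0.05,0,0,0,-1],[-0.8,0,-0.05,0,0,0,-1]]
  ]
}}

```text
clock: 8.08
position: [486.7, 129.4, 110.1]
eef_rot: [0.493, -0.492, -0.507, 0.509]
force: [0.6, 0.6, -5.5]
gripper_width: 0.161
```

Emit:
{"op": "carry_out", "data": {
  "plan": [
    [[-0.8,0,-0.05,0,0,0,-1],[-0.8,0,0,0,0,0,-1],[-0.8,0,0,0,0,0,-1],[-0.6,0,0,0,0,0,-1],[-0.4,0,0,0,0,0,-1],[-0.2,0,0,0,0,0,-1],[0,0,0,0,0,0,-1],[0,0,0,0,0,0,-1]]
  ]
}}

```text
clock: 8.75
position: [493.9, -12.1, 110.7]
eef_rot: [0.493, -0.492, -0.507, 0.508]
force: [0.7, -0.5, -5.5]
gripper_width: 0.158
```

```bash
cat > e.py <<'E'
from h import *
import sys
s=arm.get_state(); print(s["clock"],s["position"].round(1),yaw(s).round(2),s["force"].round(1),round(s["gripper_width"],3))
n=sys.argv[1]; zlo=float(sys.argv[2])
for cam in ("top","wrist"):
    s=arm.get_state(); p,d=arm.snapshot(cam); W=cloud(cam,d,s); cv2.imwrite(f"pics/{n}_{cam}.png",p)
    hs=cv2.cvtColor(p,cv2.COLOR_BGR2HSV); x,y,z=W[...,0],W[...,1],W[...,2]
    box=(d>0)&(x>330)&(x<720)&(abs(y+10)<160)
    red=box&((hs[...,0]<7)|(hs[...,0]>173))&(hs[...,1]>140)&(z>zlo)&(z<150)
    wood=box&(hs[...,0]>7)&(hs[...,0]<20)&(hs[...,1]>90)&(z>zlo)&(z<zlo+60)
    m=red|wood
    if m.sum()>200:
        c,sz,a=cv2.minAreaRect(W[m][:,:2].astype(np.float32)); print(cam,m.sum(),np.round(c,1),np.round(sz,1),round(a,2),np.percentile(z[m],[5,50,95]).round(1))
        P=W[m]; print("  extremes x",np.percentile(P[:,0],[1,99]).round(),"y",np.percentile(P[:,1],[1,99]).round())
    yel=(d>0)&(hs[...,0]>20)&(hs[...,0]<35)&(hs[...,1]>110)&(abs(y)<200)&(x>330)
    for s_ in(1,-1):
        q=W[yel&(z<12)&(abs(y+10-s_*92)<25)&(x<585)]
        if len(q)>30: v=cv2.fitLine(q[:,:2].astype(np.float32),cv2.DIST_HUBER,0,.01,.01).ravel(); print("  line",s_,len(q),"deg",np.degrees(np.arctan(v[1]/v[0])).round(2),"y@500",(v[3]+(500-v[2])*v[1]/v[0]).round(1),"x",q[:,0].min().round(),q[:,0].max().round())
E
python3 e.py t1 60
```

```text
8.75 [493.9 -12.1 110.7] 91.71 [ 0.7 -0.5 -5.5] 0.158
top 827 [458.6 -10.6] [120.4  61.9] 84.3 [90.4 95.5 99.7]
  extremes x [425. 486.] y [-68.  48.]
  line 1 80 deg 1.51 y@500 82.1 x 486.0 584.0
wrist 30803 [488.5 -12.7] [135.1 129.2] 1.98 [88.7 97.1 98.3]
  extremes x [421. 522.] y [-75.  48.]
  line 1 322 deg 2.14 y@500 80.7 x 391.0 420.0
  line -1 166 deg 4.91 y@500 -101.2 x 397.0 427.0
```

Emit:
{"op": "carry_out", "data": {
  "plan": [
    [[0,0.3,0,0,0,0,-1],[0,0.3,0,0,0,0,-1],[0,0.25,0,0,0,0,-1],[0,0.15,0,0,0,0,-1],[0,0.1,0,0,0,0,-1],[0,0.05,0,0,0,0,-1],[0,0,0,0,0,0,-1],[0,0,0,0,0,0,-1]]
  ]
}}

```text
clock: 9.52
position: [495.2, -12.1, 65.6]
eef_rot: [-0.492, 0.492, 0.508, -0.508]
force: [0.6, -0.4, -5.3]
gripper_width: 0.161
```

Emit:
{"op": "carry_out", "data": {
  "plan": [
    [[0,0.03,0,0,0,0,-1],[0,0.03,0,0,0,0,-1],[0,0,0,0,0,0,-1],[0,0,0,0,0,0,-1]]
  ]
}}

```text
clock: 9.85
position: [495.7, -12.1, 64.4]
eef_rot: [-0.492, 0.492, 0.508, -0.507]
force: [-2.3, 1.6, 6.2]
gripper_width: 0.16
```

Emit:
{"op": "carry_out", "data": {
  "plan": [
    [[0,0,0,0,0,0,-0.6],[0,0,0,0,0,0,-0.4],[0,0,0,0,0,0,-0.1],[0,0,0,0,0,0,0],[0,0,0,0,0,0,0],[0,0,0,0,0,0,0],[0,-0.3,0,0,0,0,0],[0,-0.8,0,0,0,0,0],[0,-1,0,0,0,0,0],[0,-1,0,0,0,0,0],[0,-0.5,0,0,0,0,0],[0,0,0,0,0,0,0]]
  ]
}}

```text
clock: 10.85
position: [499.2, -12.7, 213.2]
eef_rot: [-0.488, 0.496, 0.511, -0.505]
force: [0.9, 0.0, 0.9]
gripper_width: 0.496
```

```bash
python3 e.py t2 12
```

```text
10.85 [499.2 -12.7 213.2] 91.81 [0.9 0.  0.9] 0.496
top 1237 [469.  -14.1] [ 92.6 126.3] 1.36 [39.1 48.6 53.6]
  extremes x [423. 507.] y [-77.  49.]
wrist 13416 [492.4 -13.1] [138.9 129. ] 1.94 [42.2 50.7 52. ]
  extremes x [424. 557.] y [-76.  50.]
  line 1 943 deg 1.9 y@500 80.3 x 391.0 585.0
  line -1 572 deg 1.81 y@500 -105.8 x 398.0 585.0
```

View pics/t2_wrist.png

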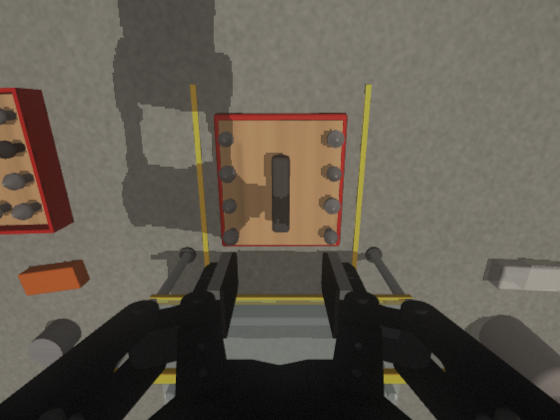

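Emit:
{"op": "carry_out", "data": {
  "plan": [
    [[0.1,0,0.5,0,0,0,-0.5],[0.3,0,0.8,0,0,0,-1],[0.4,0,0.8,0,0,0,-1],[0.5,0.4,0.6,0,0,0,-1],[0,0.8,0,0,0,0,-1],[0,0.9,0,0,0,0,-1],[0,0.9,0,0,0,0,-1],[0,0.7,0,0,0,0,-1],[0,0.5,0,0,0,0,-1],[0,0.3,0,0,0,0,-1],[0,0.2,0,0,0,0,-1],[0,0,0,0,0,0,-1]]
  ],
  "force": 60
}}

```text
clock: 11.95
position: [381.4, 36.4, 16.1]
eef_rot: [0.494, -0.49, -0.506, 0.51]
force: [0.4, -0.5, -0.4]
gripper_width: 0.003
```

Emit:
{"op": "carry_out", "data": {
  "plan": [
    [[0,-0.2,-0.2,0,0,0,-1],[0,0,-0.2,0,0,0,-1],[0,0,-0.15,0,0,0,-1],[0,0,-0.15,0,0,0,-1],[0,0,-0.12,0,0,0,-1],[0,0,-0.12,0,0,0,-1],[0,0,-0.12,0,0,0,-1],[0,0,-0.12,0,0,0,-1],[0,0,-0.12,0,0,0,-1],[0,0,-0.12,0,0,0,-1],[0,0,-0.08,0,0,0,-1],[0,0,0,0,0,0,-1]]
  ]
}}

```text
clock: 12.95
position: [446.7, 38.2, 27.1]
eef_rot: [-0.491, 0.493, 0.508, -0.507]
force: [0.0, -0.1, 0.2]
gripper_width: -0.0
```

```bash
cat > f.py <<'E'
from h import *
from scipy.optimize import least_squares
import sys
n=sys.argv[1]; HOME=np.array([597.,-9.4]); YD=np.radians(1.9)
s=arm.get_state(); print(s["clock"],s["position"].round(1),yaw(s).round(2),s["force"].round(1))
for cam in ("top","scene"):
    p,d=arm.snapshot(cam); W=cloud(cam,d,s); cv2.imwrite(f"pics/{n}_{cam}.png",p)
    hs=cv2.cvtColor(p,cv2.COLOR_BGR2HSV); x,y,z=W[...,0],W[...,1],W[...,2]
    box=(d>0)&(x>330)&(x<720)&(abs(y+10)<105)
    red=((hs[...,0]<7)|(hs[...,0]>173))&(hs[...,1]>120)
    wood=(hs[...,0]>5)&(hs[...,0]<20)&(hs[...,1]>70)
    m=box&(red|wood)&(z>40)&(z<58)
    m=cv2.morphologyEx(m.astype(np.uint8),cv2.MORPH_OPEN,np.ones((2,2)))>0
    if m.sum()<150: print(cam,"few",m.sum()); continue
    P=W[m][:,:2]; c,sz,a=cv2.minAreaRect(P.astype(np.float32)); a=(a+45)%90-45
    dd=(np.array(c)-HOME); u=dd@[np.cos(YD),np.sin(YD)]; v=dd@[-np.sin(YD),np.cos(YD)]
    print(cam,m.sum(),"ctr",np.round(c,1),"size",np.round(sz,1),"yaw rel",round(a-1.9,2),"u,v",u.round(1),v.round(1))
E
python3 f.py p1
```

```text
12.95 [446.7  38.2  27.1] 91.82 [ 0.  -0.1  0.2]
top 1286 ctr [480.6 -22.9] size [130.3 208.1] yaw rel -13.6 u,v -116.8 -9.6
scene few 145
```

```bash
cat > g.py <<'E'
from h import *
import sys
n=sys.argv[1]; HOME=np.array([597.,-9.4]); YD=np.radians(1.9)
s=arm.get_state(); print(s["clock"],s["position"].round(1),yaw(s).round(2),s["force"].round(1))
def measure(cam):
    p,d=arm.snapshot(cam); W=cloud(cam,d,s); cv2.imwrite(f"pics/{n}_{cam}.png",p)
    hs=cv2.cvtColor(p,cv2.COLOR_BGR2HSV); x,y,z=W[...,0],W[...,1],W[...,2]
    box=(d>0)&(x>330)&(x<720)&(abs(y+10)<115)
    col=(((hs[...,0]<20)|(hs[...,0]>173))&(hs[...,1]>100))
    m=box&col&(z>44)&(z<56)
    k,l,stt,_=cv2.connectedComponentsWithStats(m.astype(np.uint8))
    m=np.isin(l,[i for i in range(1,k) if stt[i,4]>25])
    if m.sum()<150: print(cam,"few",m.sum()); return
    P=W[m][:,:2]
    best=None
    # yaw: orientation with the sharpest near / side edges (known 140 x 130 block)
    for t in np.arange(-20,20.1,.25):
        a=YD+np.radians(t); e=np.array([np.cos(a),np.sin(a)]); f=np.array([-e[1],e[0]])
        pu,pv=P@e,P@f; lo=np.percentile(pv,1); hi=np.percentile(pv,99); near=np.percentile(pu,1)
        sc=abs(hi-lo-129)
        w=(pu<near+4).sum()+.5*(pv<lo+4).sum()+.5*(pv>hi-4).sum()
        if best is None or w>best[0]: best=(w,t,near,lo,hi,e,f)
    w,t,near,lo,hi,e,f=best; c=(near+70)*e+(lo+hi)/2*f-HOME
    print(cam,m.sum(),"yaw rel",round(t,2),"width",(hi-lo).round(1),"u,v",(c@[np.cos(YD),np.sin(YD)]).round(1),(c@[-np.sin(YD),np.cos(YD)]).round(1),
      "far extent",(np.percentile(P@e,99)-near).round(1))
for cam in ("wrist","top"): measure(cam)
E
python3 g.py p1b
```

```text
13.05 [446.4  38.1  27.2] 91.83 [0.1 0.6 0.1]
wrist 8400 yaw rel -13.75 width 112.7 u,v -75.7 -15.6 far extent 46.2
top 1193 yaw rel -14.25 width 116.3 u,v -72.0 -15.7 far extent 124.9
```

View pics/p1b_wrist.png

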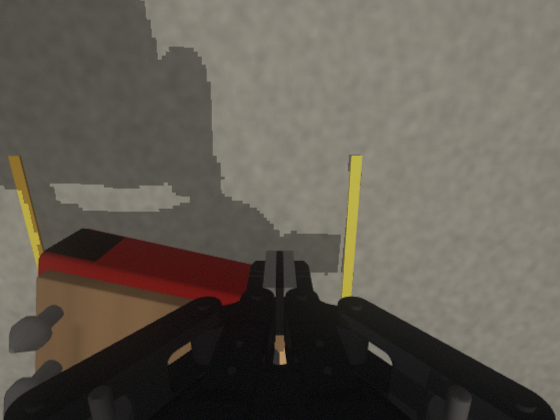

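Emit:
{"op": "carry_out", "data": {
  "plan": [
    [[0,0,0.4,0,0,0,-1],[0,0,0.5,0,0,0,-1],[-0.5,0,0,0,0,0,-1],[-0.8,0,0,0,0,0,-1],[-0.7,0,0,0,0,0,-1],[-0.36,0,0,0,0,0,-1],[0,0,-0.1,0,0,0,-1],[0,0,-0.12,0,0,0,-1],[0,0,-0.12,0,0,0,-1],[0,0,-0.12,0,0,0,-1],[0,0,-0.12,0,0,0,-1],[0,0,-0.12,0,0,0,-1]]
  ]
}}

```text
clock: 14.15
position: [439.2, -55.4, 26.4]
eef_rot: [0.492, -0.491, -0.508, 0.509]
force: [-3.0, -2.1, 0.3]
gripper_width: -0.001
```

Emit:
{"op": "carry_out", "data": {
  "plan": [
    [[0,0,-0.12,0,0,0,-1],[0,0,-0.12,0,0,0,-1],[0,0,-0.12,0,0,0,-1],[0,0,-0.12,0,0,0,-1],[0,0,-0.12,0,0,0,-1],[0,0,-0.12,0,0,0,-1],[0,0,-0.12,0,0,0,-1],[0,0,-0.12,0,0,0,-1],[0,0,-0.1,0,0,0,-1],[0,0,-0.06,0,0,0,-1],[0,0,0,0,0,0,-1],[0,0,0,0,0,0,-1]]
  ]
}}

```text
clock: 15.15
position: [486.0, -54.9, 27.2]
eef_rot: [-0.492, 0.493, 0.508, -0.507]
force: [-0.2, -0.9, 0.6]
gripper_width: 0.005
```

```bash
python3 g.py p2
```

```text
15.15 [486.  -54.9  27.2] 91.79 [-0.2 -0.9  0.6]
wrist 3686 yaw rel 2.75 width 103.3 u,v -29.4 10.0 far extent 24.7
top 454 yaw rel 4.0 width 50.5 u,v -29.1 38.1 far extent 90.7
```

Emit:
{"op": "carry_out", "data": {
  "plan": [
    [[0,0,-0.1,0,0,0,-1],[0,0,-0.1,0,0,0,-1],[0,0,-0.1,0,0,0,-1],[0,0,-0.1,0,0,0,-1],[0,0,0,0,0,0,-1],[0,0,0,0,0,0,-1]]
  ]
}}

```text
clock: 15.75
position: [502.1, -54.3, 27.0]
eef_rot: [-0.492, 0.493, 0.508, -0.507]
force: [-0.5, 0.7, -0.5]
gripper_width: -0.001
```

```bash
python3 g.py p3
```

```text
15.75 [502.1 -54.3  27. ] 91.79 [-0.5  0.7 -0.5]
wrist 5303 yaw rel 8.75 width 103.6 u,v -18.5 16.4 far extent 38.8
top 422 yaw rel 11.5 width 50.1 u,v -21.1 45.6 far extent 82.4
```

View pics/p3_wrist.png

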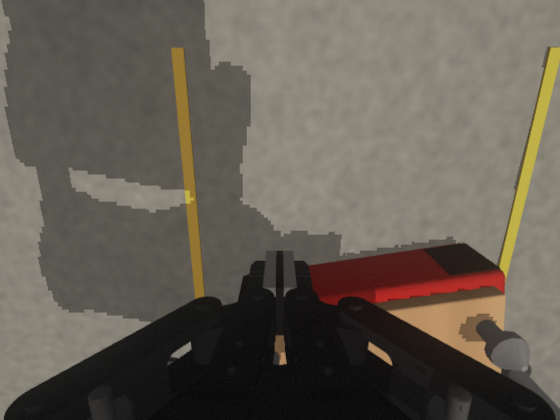

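Emit:
{"op": "carry_out", "data": {
  "plan": [
    [[0,0,-0.08,0,0,0,-1],[0,0,-0.06,0,0,0,-1],[0,0,0,0,0,0,-1],[0,0,0.4,0,0,0,-1],[0,0,0.5,0,0,0,-1],[0.5,0,0,0,0,0,-1],[0.7,0,0,0,0,0,-1],[0.6,0,0,0,0,0,-1],[0.3,0,0,0,0,0,-1],[0,0,0,0,0,0,-1]]
  ]
}}

```text
clock: 16.68
position: [468.4, 30.8, 27.1]
eef_rot: [-0.491, 0.492, 0.509, -0.508]
force: [-0.2, -0.8, -1.1]
gripper_width: 0.003
```

```bash
python3 g.py p4
```

```text
16.6833 [468.4  30.8  27.1] 91.94 [-0.2 -0.8 -1.1]
wrist 191 yaw rel 8.75 width 6.0 u,v -23.0 53.7 far extent 4.6
top 572 yaw rel 11.25 width 116.4 u,v -13.1 12.2 far extent 80.4
```

Emit:
{"op": "carry_out", "data": {
  "plan": [
    [[0,0,-0.1,0,0,0,-1],[0,0,-0.1,0,0,0,-1],[0,0,-0.1,0,0,0,-1],[0,0,-0.1,0,0,0,-1],[0,0,-0.1,0,0,0,-1],[0,0,-0.1,0,0,0,-1],[0,0,-0.1,0,0,0,-1],[0,0,-0.1,0,0,0,-1],[0,0,0,0,0,0,-1],[0,0,0,0,0,0,-1]]
  ]
}}

```text
clock: 17.62
position: [500.6, 29.6, 26.9]
eef_rot: [-0.492, 0.492, 0.508, -0.508]
force: [-2.5, -0.1, -0.3]
gripper_width: -0.001
```

```bash
python3 g.py p5
```

```text
17.6167 [500.6  29.6  26.9] 91.83 [-2.5 -0.1 -0.3]
wrist 1367 yaw rel 2.25 width 99.9 u,v -1.0 -4.1 far extent 16.2
top few 88
```

Emit:
{"op": "carry_out", "data": {
  "plan": [
    [[0,0,-0.06,0,0,0,-1],[0,0,-0.06,0,0,0,-1],[0,0,0,0,0,0,-1],[0,0,0,0,0,0,-1]]
  ]
}}

```text
clock: 18.05
position: [503.9, 30.0, 26.6]
eef_rot: [0.492, -0.492, -0.508, 0.508]
force: [-2.6, 2.3, 0.7]
gripper_width: -0.002
```

```bash
python3 g.py p6
```

```text
18.05 [503.9  30.   26.6] 91.81 [-2.6  2.3  0.7]
wrist 1685 yaw rel 6.25 width 98.5 u,v -3.0 0.5 far extent 24.0
top few 72
```

Emit:
{"op": "carry_out", "data": {
  "plan": [
    [[0,0,0.5,0,0,0,-1],[0,0,0.8,0,0,0,-1],[0,-0.5,0.5,0,0,0,-1],[-0.3,-0.8,0,0,0,0,-1],[-0.5,-0.8,0,0,0,0,-1],[-0.3,-0.8,0,0,0,0,-1],[0,-0.8,0,0,0,0,-1],[0,-0.3,0,0,0,0,-1],[0,0,0,0,0,0,-1],[0,0,0,0,0,0,-1]]
  ]
}}

```text
clock: 18.98
position: [435.7, -17.0, 188.1]
eef_rot: [-0.491, 0.494, 0.509, -0.507]
force: [0.2, 0.2, -0.8]
gripper_width: 0.0
```

```bash
python3 g.py p7; python3 f.py p7
```

```text
18.9833 [435.7 -17.  188.1] 91.79 [ 0.2  0.2 -0.8]
wrist 1058 yaw rel 4.5 width 116.4 u,v -2.2 7.6 far extent 104.4
top 701 yaw rel -8.5 width 122.5 u,v 9.9 -2.3 far extent 54.8
19.0833 [433.3 -16.4 185.6] 91.82 [-0.7 -0.6  0.3]
top 740 ctr [498.4 -29.6] size [210.6 127.5] yaw rel 14.13 u,v -99.2 -17.0
scene few 0
```

View pics/p7_wrist.png

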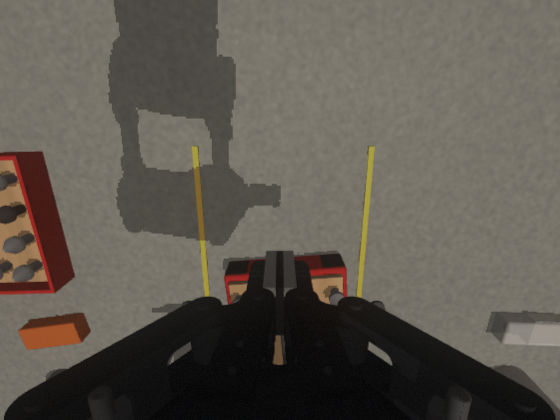

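```bash
cat > k.py <<'E'
from h import *
import sys
HOME=np.array([597.,-9.4]); YD=np.radians(1.9); U=np.array([np.cos(YD),np.sin(YD)]); V=np.array([-U[1],U[0]])
s=arm.get_state(); p,d=arm.snapshot("wrist"); cv2.imwrite(f"pics/{sys.argv[1]}.png",p); W=cloud("wrist",d,s)
hs=cv2.cvtColor(p,cv2.COLOR_BGR2HSV); z=W[...,2]; u=(W[...,:2]-HOME)@U; v=(W[...,:2]-HOME)@V
m=(d>0)&((hs[...,0]<20)|(hs[...,0]>173))&(hs[...,1]>100)&(z>40)&(z<56)&(abs(v)<90)&(u>-200)&(u<80)
uu,vv=u[m],v[m]; B=[]
for b in np.arange(-88,88,4):
    k=(vv>=b)&(vv<b+4)
    if k.sum()>4: B.append((vv[k].mean(),np.percentile(uu[k],5)))
B=np.array(B,np.float32); L=cv2.fitLine(B,cv2.DIST_HUBER,0,.01,.01).ravel(); sl=L[1]/L[0]
r=B[:,1]-(L[3]+(B[:,0]-L[2])*sl); g=abs(r)<4; sl,i0=np.polyfit(B[g,0],B[g,1],1)
print(s["clock"],s["position"].round(1),"yaw",np.degrees(-np.arctan(sl)).round(2),"near face u@v=0",i0.round(1),"v range",B[g,0].min().round(),B[g,0].max().round(),"bins",g.sum(),len(B),"vext",np.percentile(vv,[.5,99.5]).round(1))
yel=(d>0)&(hs[...,0]>18)&(hs[...,0]<36)&(hs[...,1]>90)
for a in(1,-1):
    k=yel&(z<10)&(abs(v-a*93)<15)&(u>-260); print(" line",a,k.sum(),"u start",np.percentile(u[k],[1,3]).round(1),"v",np.median(v[k]).round(1))
k=yel&(z>95)&(abs(v)<130)&(u>-60); print(" screen u",np.percentile(u[k],[5,50,95]).round(1) if k.sum()>20 else k.sum(), np.median(z[k]) if k.sum() else "")
E
python3 k.py k1
```

```text
19.1833 [432.8 -16.3 185.1] yaw 4.46 near face u@v=0 -76.5 v range -61.0 65.0 bins 17 20 vext [-61.   66.7]
 line 1 881 u start [-201.4 -198.3] v 92.9
 line -1 873 u start [-201.6 -199.2] v -92.7
 screen u 0
```

Emit:
{"op": "carry_out", "data": {
  "plan": [
    [[0.4,0.6,0,0,0,0,-1],[0.5,0.9,0,0,0,0,-1],[0.34,0.9,0,0,0,0,-1],[0,0.8,0,0,0,0,-1],[0,0.5,-0.2,0,0,0,-1],[0,0.25,-0.4,0,0,0,-1],[0,0,-0.5,0,0,0,-1],[0,0,-0.3,0,0,0,-1],[0,0,-0.2,0,0,0,-1],[0,0,0,0,0,0,-1],[0,0,0,0,0,0,-1],[0,0,0,0,0,0,-1]]
  ]
}}

```text
clock: 20.23
position: [494.9, 35.2, 28.4]
eef_rot: [0.493, -0.491, -0.507, 0.508]
force: [-0.1, 0.6, 0.8]
gripper_width: 0.001
```

Emit:
{"op": "carry_out", "data": {
  "plan": [
    [[0,0,-0.1,0,0,0,-1],[0,0,-0.1,0,0,0,-1],[0,0,-0.1,0,0,0,-1],[0,0,-0.08,0,0,0,-1],[0,0,-0.06,0,0,0,-1],[0,0,0,0,0,0,-1],[0,0,0,0,0,0,-1]]
  ]
}}

```text
clock: 20.82
position: [512.2, 36.0, 28.4]
eef_rot: [0.493, -0.491, -0.507, 0.509]
force: [-5.1, 1.5, 1.6]
gripper_width: 0.001
```

Emit:
{"op": "carry_out", "data": {
  "plan": [
    [[0,0,-0.05,0,0,0,-1],[0,0,0,0,0,0,-1],[0,0,0,0,0,0,-1]]
  ]
}}

```text
clock: 21.07
position: [512.2, 35.9, 28.1]
eef_rot: [0.494, -0.49, -0.506, 0.51]
force: [-7.5, 1.3, 5.5]
gripper_width: -0.002
```

Emit:
{"op": "carry_out", "data": {
  "plan": [
    [[0,0,0.5,0,0,0,-1],[0,0,0.8,0,0,0,-1],[0,-0.5,0.6,0,0,0,-1],[-0.3,-0.8,0,0,0,0,-1],[-0.5,-0.8,0,0,0,0,-1],[-0.4,-0.8,0,0,0,0,-1],[0,-0.8,0,0,0,0,-1],[0,-0.3,0,0,0,0,-1],[0,0,0,0,0,0,-1],[0,0,0,0,0,0,-1]]
  ]
}}

```text
clock: 21.9
position: [442.9, -15.0, 189.9]
eef_rot: [-0.491, 0.493, 0.509, -0.507]
force: [0.2, -0.4, 0.2]
gripper_width: -0.002
```

```bash
python3 k.py k2
```

```text
21.9 [442.9 -15.  189.9] yaw 0.01 near face u@v=0 -71.7 v range -58.0 69.0 bins 18 19 vext [-59.5  68.9]
 line 1 944 u start [-201.8 -198.7] v 93.0
 line -1 932 u start [-202.1 -198.9] v -92.7
 screen u [-15.5 -14.6 -13.7] 107.05867612367113
```

```bash
python3 - <<'E'
from h import *
p,d=arm.snapshot("scene"); cv2.imwrite("pics/fin.png",p); W=cloud("scene",d)
x,y,z=W[...,0],W[...,1],W[...,2]; D0=np.load("scene0.npz")["p"]
for t in("tray","case_clear","case_orange","case_yellow","wrench","collet","oilcan"):
    r=arm.cut_out(t,"scene")
    if r: print(t,round(r[0]["conf"],2),r[0]["at"])
E
```

```text
tray 0.82 [226.2, 178.7]
case_clear 0.78 [290.2, 402.5]
case_orange 0.69 [273.3, 180.2]
case_yellow 0.8 [249.7, 117.9]
wrench 0.8 [307.4, 460.7]
collet 0.82 [297.9, 164.3]
oilcan 0.7 [313.9, 405.7]
```

View pics/fin.png

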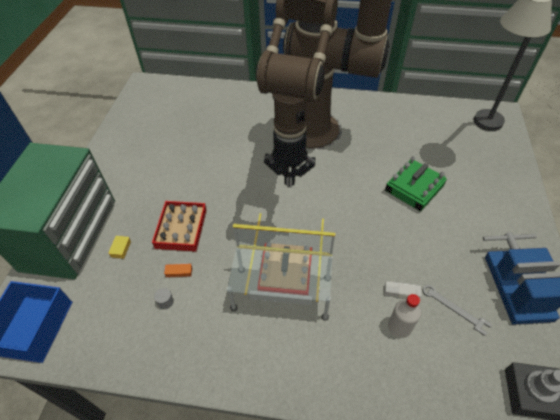

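The final picture shows the rack under the hood at about (285, 268), square against the stop bar and between the lines. The other things sit at the same pixels as at the start, and the arm is clear.

```bash
python3 -c "
from bench import arm
print(arm.sign_off())"
```

```text
the job is handed in; nothing more can be done
None
```

The rack is home under the hood, and I handed the job in at about 22 s of the 58 s allowed. The sign-off gave no verdict.

I lifted the rack by its handle and set it down about 105 mm short of home, square and on the middle line, then let go. I walked it in with three alternating pushes:

| Push | Effect on the rack |
|---|---|
| Left corner | turned it to about 14° (26 mm lead) |
| Right corner | through square to about 9–11° the other way (16–20 mm lead) |
| Left corner | level, until the push stalled at 7.5 N |

**Final checks:**
- **Position:** the wrist camera put the rack's centre about 2 mm short of home and about 5 mm left of the middle line. The angle was 0.0° to the dock.
- **Stop bar:** I took the stall as contact with it. I did not check the gap separately.
- **Other things:** they look unmoved in the last picture, and the arm was clear of everything.

**Disagreements and shortfalls:**
- **Unreliable readings:** close-up and top-camera measurements disagreed while the gripper and hood hid the rack. I backed off to re-measure instead of relying on them.
- **Lead:** the right corner's lead was only about 2 cm at best, going by a rough close-up reading.

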